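# Put the spindle through a masking-paper roll stand

## Task

Take the steel spindle from its wooden rest and thread it, tip first, through the hole in the stand's near plate, through the core of the paper roll and through the far bearing, pushing until its collar is fully home against the near plate; then let go. The far bearing sits a few millimetres off the line in a direction nobody noted, so feel for its hole gently, never forcing or jamming the spindle. Leave the roll in its place in the stand and do not disturb the other things on the bench.

Things in the scene. Friction and masses are not known exactly. Their poses are not given: they have to be found in the camera images.
- spindle: Spindle lying level, 223 mm long, about 0.35 kg. Steel shaft 16 mm diameter, 160 mm long, then stop collar 32 mm diameter, 8 mm thick, then black round handle 20 mm diameter, 55 mm long. Origin: on the axis, in the collar face that looks to the tip. Own y runs along it: tip at -160 mm, collar 0 to +8, handle +8 to +63, centre of mass about -29. z up as it lies, axis 55 mm above the bench.
- spindle_tip (a point): Centre of the spindle's tip end. The tip edge has a small bevel (1 mm in radius, 1.5 mm long). As it lies, the tip points to the robot's right (-y) within 20 degrees.
- rest: Fixed wooden rest, base 60 x 130 mm, two open-topped saddles 19 mm wide, 55 mm either side of its middle along its y; saddle floors 47 mm high, cheeks to 59 mm. The spindle lifts straight up out of it; its handle stands out beyond the +y end. Origin: underside centre.
- stand: Fixed roll stand, base 150 (x) by 160 mm (y), two grey upright plates 120 mm wide, 10 mm thick, tops 126 mm high, two steel bars between them carrying the roll. Origin: underside centre. The spindle goes in about level along the stand's -y. Along this y: near plate +60 to +50 mm, far plate -50 to -60, far bearing -60 to -72. Fully home, the spindle's origin is at y = +60 mm, its tip at -100.
- near_hole (a point): Centre of the near plate's round hole in its outer (+y) face, 100 mm above the bench; axes as the stand's. The hole is 19 mm across, sharp edged. Stand yaw is within 13 degrees of the world's.
- far_middle (a point): Middle of the far plate's 40 mm opening at its outer face, 100 mm above the bench, in line with the near hole. Behind it a round aluminium flange bearing (60 mm across, 12 mm thick, sharp-edged 18 mm hole in its centre) is clamped firmly 5 mm off this point, in any direction up, down or sideways: not measured. The holes let the spindle slant the 3 degrees this asks.
- roll: Roll of masking paper, 76 mm diameter, 70 mm wide, with an open core of 32 mm, 0.25 kg, lying loose on the two bars between the plates; its core axis is in line with the near hole within about 2 mm. Origin: centre of the core, y along it.
- carton: Small loose carton 90 x 70 x 50 mm, origin under its centre; leave alone.
- tape: Loose roll of tape lying flat, 90 mm across, 24 mm high, origin under its centre; leave alone.
- bottle: White bottle, 64 mm across, 150 mm high, origin under its centre; leave alone.
- jar: Clear jar with black cap, 68 mm across, 70 mm high, origin under its centre; leave alone.
- screwdriver: Loose screwdriver with black handle, lying; leave alone.
- core: Short empty cardboard core standing between rest and stand, 38 mm across, 22 mm high, origin under its centre; leave alone.
- can: Steel can, 70 mm across, 100 mm high, origin under its centre; leave alone.
Mind the look-alikes: they are no part of the job. Several things have the shape of the spindle; the one meant has the colours described above.

How it is judged:
By the outcome, as a careful person would: the job done as asked, in the order asked, and still so for the second after the job is handed in, with the robot touching nothing.
It also fails if it takes over 64 s, if anything falls off the work surface, if the arm or the gripper's body presses on something with over 40 N, if the wrist force passes 120 N, or if a joint passes its speed limit or range.

## Robot

A 6-joint arm with a two-finger parallel gripper is mounted at the origin on the work surface. World frame = base frame: x ahead of the robot, y to its left, z up, the work surface at z = 0. Lengths are in mm, angles in rad, forces in N, time in s.
With the tool pointing down it reaches from about 400 to 925 mm from the base axis. Payload 12.5 kg.
Tool frame: the origin (TCP) lies at the very end of the fingers, on their centre line; the grasp point (between the pads) lies 19 mm behind it; z points along the fingers, y is the line along which they close (so a half turn about z gives the same grasp; the last joint's range is limited). The gripper opens to 95 mm and grips with 3 to 60 N. Pads are 20 mm wide; open, the fingers measure 119 mm over their backs; the gripper's body (75 mm by 180 mm) begins 59 mm behind the grasp point.
Start: joints at [-1.319, 0.491, 1.559, -0, 1.092, -0.106], TCP at [218.908, -585.428, 214.661] pointing down, gripper open.
Joint ranges: [-3.1, 3.1], [-0.84, 2.19], [0.05, 2.79], [-1.13, 4.28], [0.06, 2.93], [-2.69, 2.69]. Speed limits (rad/s): [2.22, 2.22, 2.79, 3.14, 3.14, 3.14].

## Interface

Orientations are given as [roll, pitch, yaw] about the fixed x, y, z axes, in that order (R = Rz(yaw) Ry(pitch) Rx(roll)).
In Python, from cell import state, imaging, env, spot_in, mark_of gives the robot as it stands. The module is installed in compiled form; this text tells all that it offers.
- The arm moves only by the tool step_arm, never from a script. Its argument "increments" is a list of rows, each an object with "slide": the shift along the tool's x, y, z in m, a list of three; "roll": the turn about the tool's z in rad. A call has 1 to 5 rows; each row is the pose to reach, as a shift and turn from the pose commanded when the call began, along the tool's axes at that moment; what a row does not reach only later rows make up. A row lasts 1/8 s, in which the tool goes at most 62.5 mm and 10.7 degrees, less where a joint would pass 70% of its speed; a pose out of reach is approached as far as the arm can. A call with a gripper value outside its range is refused whole. "fingers" is the opening, from 0 (shut) to 1 (fully open), set as the call begins (left out, the last holds). The fingers move at their own pace and stop on an object; the grip force is fixed at half the most. Time passes only in rows, so rows that repeat a pose let the fingers close. It gives the time, the measured TCP pose, the force, the opening and the grip force at its end, in the units of the state.
- state(): the state, without advancing time (a new reading comes with each control period).
- imaging.read_camera(name): name is "side" or "top"; returns a dict with "color" (420x560x3 uint8, red, green, blue), "z_map" (420x560 float32, mm along the optical axis (not along the pixel's ray), 0 where there is no reading), "intrinsics" (3x3 intrinsics, pixels), "camera_from_world" (4x4, takes a point from world to camera coordinates). Camera axes: x right, y up, looking along -z (the intrinsics and any distortion apply to the point x, -y, -z); pixel columns grow to the right and rows downward; lengths in mm; the calibration is good to about 2 mm. A picture is of the moment at which its call begins.
- env.job_done(): hands the job in; it is judged then, once.
Trained networks look in the newest picture that a camera, given by its name, has taken for a name from the list of things; names that differ only in an ending like _2 or _b are one class to them, and where a whole thing is asked for, a point or a joint stands for the part that bears it (a point fixed in the world has none). Each returns a list of dicts, best first, with "confidence" (0 to 1); they miss things now and then, are a little off and sometimes report something else, mostly with a low value. They report only what shows in the picture. A call takes as long as a camera call. They do not tell look-alikes from the thing itself.
- spot_in(camera, target): "bbox" ([left, top, right, bottom] in pixels, round what is visible of it).
- mark_of(camera, target): "uv" ([column, row] in pixels: a listed point, or the origin of a listed thing).
The state is a dict: "t": time; "joints": joint angles; "qvel": joint speeds; "tau": joint torques, N m; "eef_pos": TCP position; "tcp_rot": TCP orientation; "ft_force": force on the tool from outside, world axes, zero at the start; "moment": the same for the moment, N m; "opening": opening from 0.0 (shut) to 1.0 (fully open); "grip_force": force on a finger pad.
Only numpy, scipy, OpenCV 4.12 (cv2) and the standard library are available. Lean on these libraries where they do the work, as an engineer would, in place of code of your own. Each camera call takes 0.05 s, during which the arm holds its last target. There are 200 camera calls.

## Working session

There is one attempt and no reset: what is moved stays moved. The work goes in short steps, Python scripts to look and compute and a tool call to move; the robot and the scene stay as the last step left them, time stands still between calls to the robot, and variables do not carry over. Pictures are saved under pics/ and viewed, at most 10 in all, crops included, and the job is handed in when it is done.

Besides the shell and the picture viewer there is one more tool, called as name([rows], argument=value, ...), one row to a line, values as JSON. step_arm: Moves the arm, as the interface text tells. Its arguments: {"type":"object","properties":{"increments":{"type":"array"},"fingers":{"type":"number"}},"required":["increments"]}

```bash
mkdir -p pics; cat > h.py <<'E'
import numpy as np, cv2
from cell import state, imaging, env, spot_in, mark_of
from scipy.spatial.transform import Rotation as R
np.set_printoptions(precision=2,suppress=True)
def world(c,u,v,z=None):
    "uv arrays -> world points; by depth map values z"
    K=c["intrinsics"]; T=np.linalg.inv(c["camera_from_world"])
    u=np.asarray(u,float);v=np.asarray(v,float)
    p=np.stack([(u-K[0,2])/K[0,0]*z,-(v-K[1,2])/K[1,1]*z,-z*np.ones_like(u)],-1)
    return p@T[:3,:3].T+T[:3,3]
def ray(c,u,v,h):
    "intersection of pixel ray with plane z=h"
    T=np.linalg.inv(c["camera_from_world"]);o=T[:3,3];d=world(c,u,v,1.)-o
    return o+d*((h-o[2])/d[2])
def cloud(c):
    v,u=np.mgrid[:420,:560]; return world(c,u,v,c["z_map"])
def proj(c,p):
    q=c["camera_from_world"]@np.r_[p,1]; K=c["intrinsics"]
    return np.array([K[0,0]*q[0]/-q[2]+K[0,2],K[1,1]*-q[1]/-q[2]+K[1,2]])
E
python3 - <<'E'
from h import *
import pickle
print(state())
for n in("top","side"):
    c=imaging.read_camera(n); pickle.dump(c,open(n+"0.pkl","wb"))
    cv2.imwrite(f"pics/{n}0.png",cv2.resize(c["color"][:,:,::-1],(800,600)))
    print(n,c["intrinsics"].tolist(),np.linalg.inv(c["camera_from_world"]).round(3).tolist(),{k:np.shape(v) for k,v in c.items()})
    for t in("spindle","spindle_tip","rest","stand","near_hole","far_middle","roll"):
        print(t,[(np.round(m["uv"],1).tolist(),round(m["confidence"],2)) for m in mark_of(n,t)][:4])
E
```

```text
{'t': 0.0, 'joints': array([-1.32,  0.49,  1.56,  0.  ,  1.09, -0.11]), 'qvel': array([-0., -0.,  0.,  0., -0.,  0.]), 'tau': array([ -0.  , -61.27, -25.82,   0.07,   0.05,  -0.  ]), 'eef_pos': array([ 218.85, -585.14,  214.03]), 'tcp_rot': array([-3.14, -0.  ,  0.36]), 'ft_force': array([-0.61,  0.53,  0.22]), 'moment': array([-0.01, -0.01,  0.06]), 'grip_force': 0.0, 'opening': 0.9917985796993029}
top [[538.4331500578243, 0.0, 277.436364989283], [0.0, 538.4331500578243, 211.75072287397126], [0.0, 0.0, 1.0]] [[-0.026, 0.987, -0.158, 288.657], [-0.999, -0.029, -0.014, 104.684], [-0.018, 0.158, 0.987, 1581.072], [0.0, 0.0, 0.0, 1.0]] {'color': (420, 560, 3), 'z_map': (420, 560), 'intrinsics': (3, 3), 'camera_from_world': (4, 4)}
spindle [([233.2, 226.0], 0.98), ([177.5, 287.7], 0.95), ([249.9, 296.5], 0.75), ([99.7, 281.8], 0.73)]
spindle_tip [([175.3, 234.8], 0.91), ([288.9, 218.5], 0.78), ([52.4, 265.8], 0.73), ([301.0, 279.7], 0.58)]
rest [([258.5, 228.5], 0.75), ([370.3, 202.2], 0.58)]
stand [([369.1, 201.5], 0.76)]
near_hole [([355.5, 199.1], 0.78)]
far_middle [([399.9, 199.8], 0.57)]
roll [([381.5, 198.0], 0.79)]
side [[534.483904296607, 0.0, 277.74727629249224], [0.0, 534.483904296607, 205.3112717023361], [0.0, 0.0, 1.0]] [[0.871, 0.366, -0.329, 17.948], [-0.492, 0.642, -0.588, -770.744], [-0.004, 0.674, 0.739, 1218.595], [0.0, 0.0, 0.0, 1.0]] {'color': (420, 560, 3), 'z_map': (420, 560), 'intrinsics': (3, 3), 'camera_from_world': (4, 4)}
spindle [([247.0, 189.7], 0.44)]
spindle_tip [([362.8, 289.1], 0.74), ([159.0, 119.9], 0.45)]
rest [([264.9, 218.9], 0.82)]
stand [([343.9, 292.7], 0.68)]
near_hole [([330.2, 258.3], 0.79), ([311.3, 366.0], 0.24)]
far_middle [([415.6, 328.9], 0.24)]
roll [([346.1, 272.1], 0.63)]
```

View pics/top0.png

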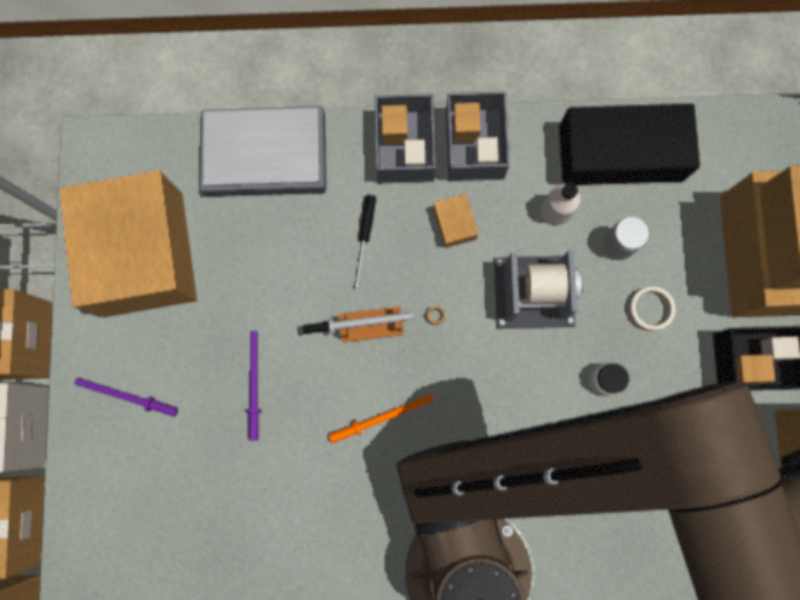

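View pics/side0.png

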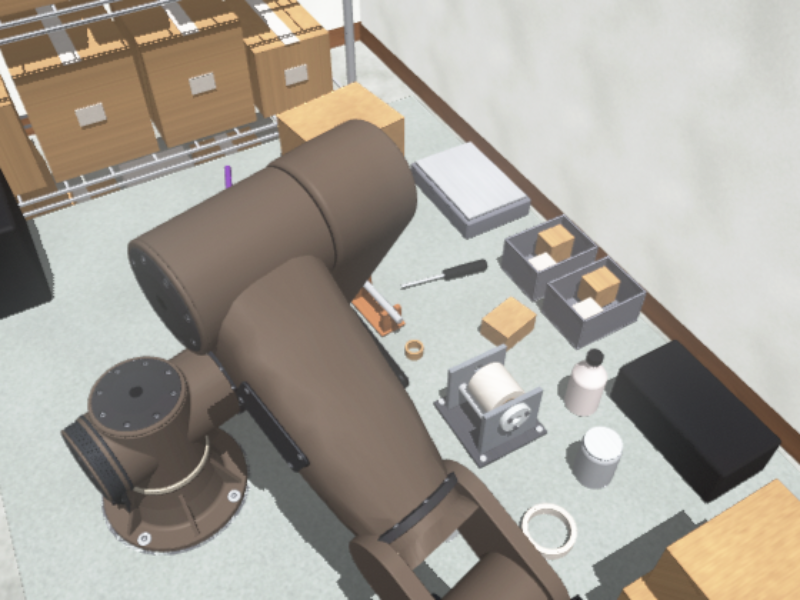

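The top view (800 px scale) shows the steel and black spindle in its rest from (300,328) to (412,317). The stand is at (537,290), with the empty core between them at (435,315). In the side view the far bearing's flange face shows at about (515,416), so its offset may be measurable from there.

```bash
python3 - <<'E'
from h import *
import pickle
c=pickle.load(open("top0.pkl","rb")); s=pickle.load(open("side0.pkl","rb"))
P=cloud(c)
# spindle axis from top: pixels of region with heights 50..75
reg=np.zeros((420,560),bool); reg[212:240,205:295]=1
m=reg&(P[...,2]>52)&(P[...,2]<80)
p=P[m]; print("spindle n",len(p),p.min(0),p.max(0),np.median(p[:,2]))
mu=p.mean(0);d=np.linalg.svd(p[:,:2]-mu[:2])[2][0];print("dir",d,np.degrees(np.arctan2(d[0],-d[1])),"mid",mu)
t=(p[:,:2]-mu[:2])@d; print("ends",mu[:2]+d*t.min(),mu[:2]+d*t.max(),np.ptp(t))
print("marks: collar",ray(c,233.2,226.0,55),"tip",ray(c,175.3*0+288.9,218.5,55),"rest",ray(c,258.5,228.5,0),"core",[ray(c,435*.7,315*.7,22)])
print("near",ray(c,355.5,199.1,100),"far",ray(c,399.9,199.8,100),"stand",ray(c,369.1,201.5,0),"roll",ray(c,381.5,198,100))
print("side near",ray(s,330.2,258.3,100),"stand",ray(s,343.9,292.7,0),"bearing c",ray(s,362.8,289.1,100),"rest",ray(s,264.9,218.9,0))
# plates top edges
reg=np.zeros((420,560),bool); reg[165:235,340:415]=1
m=reg&(P[...,2]>118)&(P[...,2]<134)
p=P[m]; print("plate tops",len(p),np.median(p[:,2]))
for side in(0,1):
    q=p[(p[:,1]>-172)==(side==1)]
    if len(q)>4:
        rect=cv2.minAreaRect(q[:,:2].astype(np.float32)); print(len(q),q.mean(0),rect)
Q=cloud(s); reg=np.zeros((420,560),bool); reg[240:330,300:390]=1
m=reg&(Q[...,2]>121)&(Q[...,2]<134); q=Q[m]; print("side tops",len(q)); print(q[::max(1,len(q)//40)])
x0,y0,x1,y1=225,205,415,275
cv2.imwrite("pics/a.png",np.vstack([cv2.resize(c["color"][185:235,325:425,::-1],(600,300),interpolation=2),cv2.resize(s["color"][245:295,320:420,::-1],(600,300),interpolation=2)]))
E
```

```text
spindle n 554 [472.02  93.48  52.05] [526.39 314.14  73.19] 61.35276367441077
dir [ 0.1 -1. ] 5.659892837858904 mid [495.94 206.5   61.36]
ends [485.2  314.88] [507.12  93.67] 222.2895774568284
marks: collar [495.89 253.54  55.  ] tip [512.94  93.53  55.  ] rest [493.73 183.99   0.  ] core [array([510.55,  47.9 ,  22.  ])]
near [555.58 -93.42 100.  ] far [ 549.92 -216.58  100.  ] stand [ 565.15 -146.76    0.  ] roll [ 556.54 -165.84  100.  ]
side near [ 542.88 -109.65  100.  ] stand [ 558.76 -164.77    0.  ] bearing c [ 560.98 -228.92  100.  ] rest [499.77 170.48   0.  ]
plate tops 735 126.62666819267315
357 [ 554.08 -204.84  126.18] ((556.018310546875, -201.1222381591797), (118.2042465209961, 57.927268981933594), 0.18031814694404602)
378 [ 554.83 -129.68  126.97] ((556.9344482421875, -134.928955078125), (73.99223327636719, 117.95359802246094), 89.98670196533203)
side tops 740
[[ 612.58 -103.61  126.23]
 [ 611.06 -114.74  126.82]
 [ 597.79 -111.77  123.51]
 [ 581.48 -112.35  126.1 ]
 [ 567.43 -110.42  124.5 ]
 [ 550.27 -108.37  124.81]
 [ 536.05 -110.94  128.54]
 [ 520.99 -106.51  12
[... 224 characters left out ...]
 550.22 -170.26  133.87]
 [ 540.76 -166.83  131.99]
 [ 567.3  -185.11  131.61]
 [ 564.38 -188.84  133.91]
 [ 569.35 -194.71  133.39]
 [ 580.24 -197.91  125.48]
 [ 577.83 -201.04  126.73]
 [ 570.96 -205.3   132.54]
 [ 532.43 -183.94  128.99]
 [ 525.55 -181.33  126.34]
 [ 592.08 -219.17  126.32]
 [ 568.09 -206.8   123.64]
 [ 548.83 -206.86  133.15]
 [ 529.58 -196.67  129.84]
 [ 580.73 -219.1   121.44]
 [ 563.27 -217.11  127.15]
 [ 558.47 -215.88  124.75]
 [ 550.14 -214.9   125.23]
 [ 554.44 -217.92  121.66]
 [ 567.96 -228.48  121.01]
 [ 529.29 -218.77  128.2 ]
 [ 527.33 -218.    124.33]
 [ 526.31 -219.71  122.98]
 [ 548.45 -234.72  121.79]
 [ 506.65 -222.    127.65]
 [ 497.94 -222.82  122.27]]
```

View pics/a.png

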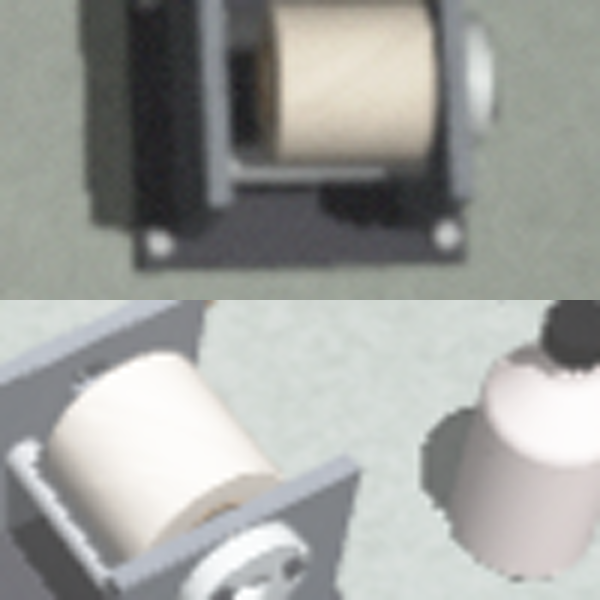

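```bash
python3 - <<'E'
from h import *
import pickle
c=pickle.load(open("top0.pkl","rb")); s=pickle.load(open("side0.pkl","rb"))
for n,k in(("top",c),("side",s)):
    P=cloud(k); M=(P[...,2]>121)&(P[...,2]<131)&(P[...,0]>480)&(P[...,0]<630)
    for y0 in(-110,-220):
        q=P[M&(abs(P[...,1]-y0)<14)]
        A=np.polyfit(q[:,0]-556,q[:,1],1); r=q[:,1]-np.polyval(A,q[:,0]-556); q=q[abs(r)<6]; A=np.polyfit(q[:,0]-556,q[:,1],1)
        print(n,y0,len(q),"slope deg",np.degrees(np.arctan(A[0])),"y at 556",A[1],"x range",np.percentile(q[:,0],[0,2,98,100]),np.median(q[:,2]))
im=s["color"][255:325,328:398,::-1]
cv2.imwrite("pics/b.png",cv2.resize(im,(600,600),interpolation=cv2.INTER_CUBIC))
E
```

```text
top -110 151 slope deg -0.1251894664118124 y at 556 -103.26481863726319 x range [497.96 498.55 614.48 615.92] 125.60940377786324
top -220 140 slope deg -0.0770303222421332 y at 556 -214.3044006314989 x range [496.96 500.3  614.31 615.16] 125.71571062353746
side -110 160 slope deg -0.11023792097538314 y at 556 -108.59572596734395 x range [494.16 496.28 611.38 612.58] 124.2803621850494
side -220 173 slope deg 0.3191243825713114 y at 556 -218.89747014012917 x range [492.23 495.68 610.21 613.3 ] 124.8407969716011
```

View pics/b.png

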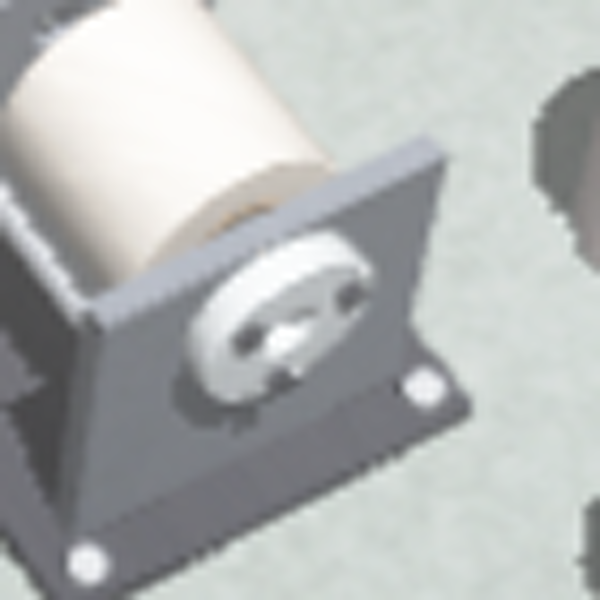

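The crop shows the outer face of the far plate: top corners at about (100,330) and (447,160). The light flange spans x 187–375 and y 230–405. I'll fit the flange silhouette relative to those plate corners.

```bash
cat > bear.py <<'E'
from h import *
import pickle
from scipy.optimize import least_squares,minimize
s=pickle.load(open("side0.pkl","rb"))
f=600/70; cv=lambda x,y: np.array([(x+.5)/f-.5+328,(y+.5)/f-.5+255])
S=12
big=cv2.resize(s["color"][255:325,328:398],None,fx=S,fy=S,interpolation=cv2.INTER_CUBIC).astype(int)
g=big.sum(2)/3
TL,TR=cv(100,330),cv(447,160)
r=least_squares(lambda q:np.r_[proj(s,[q[0]-60,q[1],126])-TL,proj(s,[q[0]+60,q[1],126])-TR],[555,-225]);xs,yf=r.x
print("plate outer-face top centre",xs,yf,"resid px",r.fun)
# check bottom corners
print("pred bottom (z=10)",[((proj(s,[xs+k,yf,10])-[328,255]+.5)*f-.5).round(0) for k in(-60,60)])
th=np.linspace(0,2*np.pi,60)
def sil(dx,dz):
    pts=np.array([proj(s,[xs+dx+30*np.cos(a),yf-y,100+dz+30*np.sin(a)]) for a in th for y in(0,12)])
    h=cv2.convexHull(((pts-[328,255]+.5)*S-.5).astype(np.float32))
    m=np.zeros(g.shape,np.uint8); cv2.fillConvexPoly(m,np.round(h).astype(np.int32),1); return m
roi=np.zeros(g.shape,np.uint8); 
cv2.fillConvexPoly(roi,np.round(cv2.convexHull((np.array([(150,345),(300,225),(330,218),(400,215),(400,330),(280,430),(150,430)])*S/f).astype(np.float32))).astype(np.int32),1)
# plate: exclude the lavender top edge by the colour test
plate=g[int(450*S/f),int(200*S/f)]; print("plate grey",plate)
for thr in(150,165,180):
    bright=((g>thr)&(roi>0)).astype(np.uint8)
    bright=cv2.morphologyEx(bright,cv2.MORPH_CLOSE,np.ones((5*S//3,)*2,np.uint8))
    n,l,st,_=cv2.connectedComponentsWithStats(bright);k=1+np.argmax(st[1:,4]);b=cv2.convexHull(np.argwhere(l==k)[:,::-1].astype(np.int32));B=np.zeros(g.shape,np.uint8);cv2.fillConvexPoly(B,b,1)
    best=sorted(((sil(dx,dz)^B).sum(),dx,dz) for dx in np.arange(-8,8.1,1) for dz in np.arange(-8,8.1,1))[:4]
    print(thr,B.sum(),sil(0,0).sum(),best)
e=big.astype(np.uint8)[:,:,::-1].copy()
for m,col in((sil(*best[0][1:]),(0,0,255)),(sil(0,0),(255,0,0)),(B,(0,255,0))):
    cs,_=cv2.findContours(m,0,1);cv2.drawContours(e,cs,-1,col,1)
cv2.imwrite("pics/c.png",cv2.resize(e,(600,600)))
E
python3 bear.py
```

```text
plate outer-face top centre 552.2817805145378 -223.39574938303767 resid px [ 0.08  0.25 -0.09 -0.26]
pred bottom (z=10) [array([ 69., 546.]), array([395., 377.])]
plate grey 128.33333333333334
150 41681 43584 [(np.uint64(2748), np.float64(1.0), np.float64(-3.0)), (np.uint64(2901), np.float64(2.0), np.float64(-4.0)), (np.uint64(2913), np.float64(2.0), np.float64(-3.0)), (np.uint64(3005), np.float64(1.0), np.float64(-4.0))]
165 39539 43584 [(np.uint64(4226), np.float64(1.0), np.float64(-2.0)), (np.uint64(4265), np.float64(2.0), np.float64(-3.0)), (np.uint64(4324), np.float64(0.0), np.float64(-2.0)), (np.uint64(4326), np.float64(1.0), np.float64(-3.0))]
180 36681 43584 [(np.uint64(6636), np.float64(3.0), np.float64(-4.0)), (np.uint64(6653), np.float64(2.0), np.float64(-4.0)), (np.uint64(6673), np.float64(1.0), np.float64(-4.0)), (np.uint64(6688), np.float64(1.0), np.float64(-2.0))]
```

View pics/c.png

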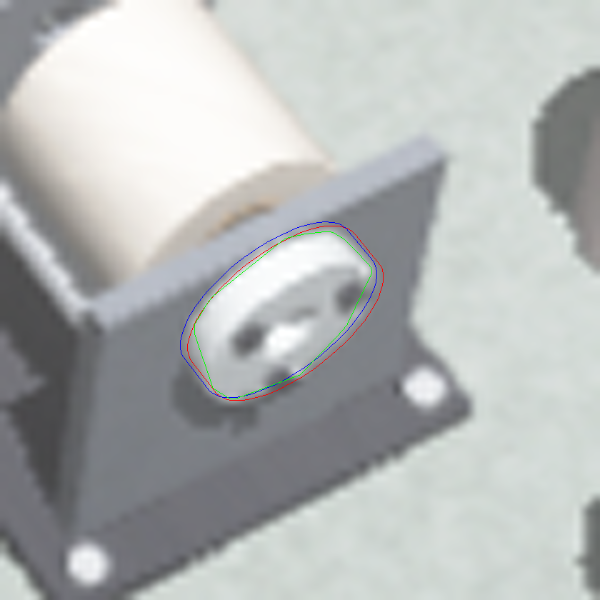

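```bash
cat >> bear.py <<'E'
print("----")
px=lambda p:((proj(s,p)-[328,255]+.5)*f-.5)
c0=px([xs,yf-12,100]); print("front centre(0,0)",c0,"per mm x",px([xs+1,yf-12,100])-c0,"z",px([xs,yf-12,101])-c0,"y",px([xs,yf-11,100])-c0)
# dark blob centroids on flange face
for (x,y) in((248,340),(352,297),(282,378),(308,312)):
    u,v=int(x*S/f),int(y*S/f);w=g[v-22:v+23,u-22:u+23];W=np.clip(185-w,0,None);yy,xx=np.mgrid[-22:23,-22:23]
    p=np.array([x+(W*xx).sum()/W.sum()*f/S,y+(W*yy).sum()/W.sum()*f/S])
    A=np.c_[px([xs+1,yf-12,100])-c0,px([xs,yf-12,101])-c0]
    print("dark",p,"face mm",np.linalg.solve(A,p-c0),"min",w.min())
E
python3 bear.py | sed -n '/----/,$p'
```

```text
----
front centre(0,0) [290.52 325.24] per mm x [ 2.85 -1.46] z [ 0.39 -1.93] y [-2.03 -2.56]
dark [248.51 340.11] face mm [-15.28   3.85] min 93.0
dark [352.22 297.46] face mm [21.96 -2.21] min 100.66666666666667
dark [282.   382.42] face mm [  1.18 -30.58] min 92.66666666666667
dark [305.28 312.42] face mm [4.77 3.04] min 147.33333333333334
```

The bearing seems to sit roughly below the line (about 4 mm down and slightly toward +x). Now I'll move over to the spindle.

step_arm([
  {"slide":[0.051,-0.034,0],"roll":-0.17},
  {"slide":[0.102,-0.068,0],"roll":-0.34},
  {"slide":[0.153,-0.102,0],"roll":-0.51},
  {"slide":[0.204,-0.136,0],"roll":-0.68},
  {"slide":[0.255,-0.17,0],"roll":-0.85},
], fingers=1.0)

```text
t: 1.42
eef_pos: [399.1, -335.3, 214.9]
tcp_rot: [3.141, 0.0, 1.213]
ft_force: [0.8, -0.1, -0.7]
opening: 1.002
grip_force: 0.0
```

```bash
cat >> h.py <<'E'
def go(x,y,z,yawdeg=None):
    "slide/roll (tool axes) to reach the world TCP target"
    st=state(); M=R.from_euler('xyz',st["tcp_rot"]).as_matrix()
    d=M.T@(np.array([x,y,z])-st["eef_pos"])
    yaw=np.arctan2(M[1,0],M[0,0]); r=0 if yawdeg is None else -(np.radians(yawdeg)-yaw)
    print("t",round(st["t"],2),"tcp",st["eef_pos"],"yaw",np.degrees(yaw).round(2),"F",st["ft_force"],"-> slide m",(d/1000).round(4),"roll",round(r,3))
E
python3 -c "
from h import *
go(488.7,278.8,200,95.66)"
```

```text
t 1.43 tcp [ 399.15 -335.28  214.86] yaw 69.51 F [ 0.78 -0.12 -0.72] -> slide m [ 0.61 -0.13  0.01] roll -0.456
```

step_arm([
  {"slide":[0.06,-0.013,0],"roll":-0.09},
  {"slide":[0.12,-0.026,0],"roll":-0.18},
  {"slide":[0.18,-0.039,0],"roll":-0.27},
  {"slide":[0.24,-0.052,0],"roll":-0.36},
  {"slide":[0.3,-0.065,0.0],"roll":-0.456},
])

```text
t: 2.05
eef_pos: [444.1, -31.5, 214.9]
tcp_rot: [3.141, 0.0, 1.667]
ft_force: [0.8, -0.9, 0.7]
opening: 1.0
grip_force: 0.0
```

```bash
python3 -c "
from h import *
go(488.7,278.8,180,95.66)"
```

```text
t 2.05 tcp [444.09 -31.48 214.92] yaw 95.49 F [ 0.81 -0.88  0.69] -> slide m [0.3  0.07 0.03] roll -0.003
```

step_arm([
  {"slide":[0.06,0.014,0],"roll":0},
  {"slide":[0.12,0.029,0],"roll":0},
  {"slide":[0.18,0.044,0],"roll":0},
  {"slide":[0.24,0.059,0.015],"roll":0},
  {"slide":[0.3,0.073,0.034],"roll":-0.003},
])

```text
t: 2.68
eef_pos: [488.7, 271.5, 181.5]
tcp_rot: [3.14, -0.0, 1.667]
ft_force: [0.7, -0.3, -0.2]
opening: 0.996
grip_force: 0.0
```

```bash
sed -i 's/(d\/1000).round(4)/(d\/1000).round(4).tolist()/' h.py; cat > look.py <<'E'
from h import *
import pickle,sys
k=sys.argv[1]
go(488.7,278.8,36,95.66)
for n in("top","side"):
    c=imaging.read_camera(n); pickle.dump(c,open(f"{n}{k}.pkl","wb"))
    for t in("spindle","spindle_tip","near_hole"):
        print(n,t,[(np.round(m["uv"],1).tolist(),round(m["confidence"],2)) for m in mark_of(n,t)][:3])
E
python3 look.py 1; python3 - <<'E'
import sys; sys.path.insert(0,'.')
from h import *
import pickle
c=pickle.load(open("top1.pkl","rb"));s=pickle.load(open("side1.pkl","rb"))
print("tcp px top",proj(c,state()["eef_pos"]),"side",proj(s,state()["eef_pos"]))
def crop(k,p,w,h,sc): 
    u,v=int(p[0]-w//2),int(p[1]-h//2);return cv2.resize(k["color"][v:v+h,u:u+w,::-1],None,fx=sc,fy=sc,interpolation=2),(u,v)
a,o1=crop(c,(245,222),120,90,4);b,o2=crop(s,(235,190),120,90,4)
print(o1,o2);cv2.imwrite("pics/d.png",np.vstack([a,b])[:720])
cv2.imwrite("pics/d.png",cv2.resize(np.hstack([a,b]),(800,300)))
E
```

```text
t 2.67 tcp [488.67 271.47 181.53] yaw 95.52 F [ 0.72 -0.33 -0.24] -> slide m [0.0073, 0.0005, 0.1455] roll -0.002
top spindle [([102.1, 281.2], 0.8), ([178.5, 285.9], 0.68)]
top spindle_tip [([176.6, 234.2], 0.95), ([52.0, 266.9], 0.74), ([289.3, 219.0], 0.63)]
top near_hole [([357.4, 197.8], 0.73), ([307.0, 222.3], 0.45), ([400.3, 197.1], 0.43)]
side spindle [([248.7, 190.7], 0.73), ([198.1, 238.5], 0.7), ([180.6, 182.5], 0.67)]
side spindle_tip [([238.1, 264.4], 0.88), ([225.4, 168.6], 0.85), ([276.1, 221.9], 0.8)]
side near_hole [([330.8, 254.9], 0.73)]
tcp px top [222.91 222.52] side [243.82 156.34]
(185, 177) (175, 145)
```

View pics/d.png

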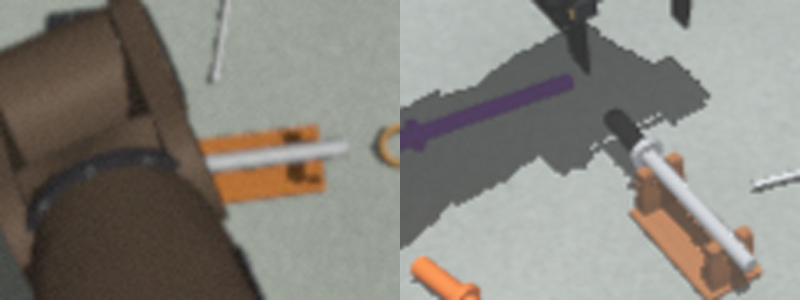

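The picture shows the spindle clear in the side view: handle end at crop (615,118), collar (647,150), tip (752,262). The two fingertips are at (585,72) and (685,25). Next I compare the camera against the robot and fit the spindle from the side depth.

```bash
python3 - <<'E'
from h import *
import pickle
s=pickle.load(open("side1.pkl","rb"));c=pickle.load(open("top1.pkl","rb")); tc=np.array([488.67,271.47,181.53]);ps=np.radians(95.52)
X=np.array([np.cos(ps),np.sin(ps)]);Y=np.array([np.sin(ps),-np.cos(ps)])
Q=cloud(s)
# fingers
m=(np.abs(Q[...,2]-205)<35)&(np.hypot(Q[...,0]-tc[0],Q[...,1]-tc[1])<90)
for sg in(-1,1):
    q=Q[m]; l=np.c_[(q[:,:2]-tc[:2])@X,(q[:,:2]-tc[:2])@Y,q[:,2]-tc[2]]; l=l[np.sign(l[:,1])==sg]; l=l[l[:,2]<25]
    print("finger",sg,len(l),"x",np.percentile(l[:,0],[2,50,98]),"y",np.percentile(l[:,1],[2,50,98]),"z",np.percentile(l[:,2],[0,2]))
# spindle: side depth
m=(Q[...,2]>50)&(Q[...,2]<80)&(np.abs(Q[...,0]-496)<35)&(Q[...,1]>70)&(Q[...,1]<330)
q=Q[m];v,u=np.nonzero(m)
for it in range(3):
    mu=q.mean(0);d=np.linalg.svd(q-mu)[2][0];d*=-np.sign(d[1]);r=np.linalg.norm((q-mu)-np.outer((q-mu)@d,d),axis=1);q=q[r<np.percentile(r,97)]
t=(q-mu)@d;print("side spindle n",len(q),"mid",mu,"dir",d,"yaw",np.degrees(np.arctan2(d[0],-d[1])),"ends",mu+d*t.min(),mu+d*t.max(),np.ptp(t))
A=np.polyfit(q[:,1],q[:,0],1);print("x at y=250,180,100",np.polyval(A,[250,180,100]))
P=cloud(pickle.load(open("top0.pkl","rb")));m=(P[...,2]>52)&(P[...,2]<80)&(np.abs(P[...,0]-496)<35)&(P[...,1]>70)&(P[...,1]<330)
q=P[m];A=np.polyfit(q[:,1],q[:,0],1);print("top x at",np.polyval(A,[250,180,100]),np.degrees(np.arctan(-A[0])))
# collar: far white/dark limit along side
for w in("spindle","spindle_tip"):print(ray(s,*{"spindle":(248.7,190.7),"spindle_tip":(276.1,221.9)}[w],55))
E
```

```text
finger -1 29 x [-18.34 -12.37   7.08] y [-58.5  -55.33 -48.93] z [-3.14 -1.42]
finger 1 42 x [-17.63 -10.82   6.92] y [44.08 46.75 52.01] z [-6.45 -4.2 ]
side spindle n 408 mid [491.36 196.95  59.4 ] dir [ 0.1  -0.99 -0.01] yaw 5.880178807163221 ends [479.66 310.54  60.94] [502.67  87.14  57.91] 224.5971101539225
x at y=250,180,100 [485.8  492.97 501.16]
top x at [491.69 498.53 506.34] 5.577414812900917
[489.38 251.35  55.  ]
[500.48 102.11  55.  ]
```

step_arm([
  {"slide":[0.006,-0.001,0.045],"roll":-0.003},
  {"slide":[0.006,-0.001,0.09],"roll":-0.003},
  {"slide":[0.006,-0.001,0.128],"roll":-0.003},
  {"slide":[0.006,-0.001,0.1455],"roll":-0.003},
  {"slide":[0.006,-0.001,0.1455],"roll":-0.003},
])

```text
t: 3.7
eef_pos: [487.0, 274.4, 35.9]
tcp_rot: [-3.141, 0.0, 1.669]
ft_force: [0.6, -0.3, 0.9]
opening: 0.995
grip_force: 0.0
```

step_arm([
  {"slide":[0,0,0]},
  {"slide":[0,0,0]},
  {"slide":[0,0,0]},
  {"slide":[0,0,0]},
  {"slide":[0,0,0]},
], fingers=0.0)

```text
invalid input at $.increments[0]: expected keys slide, roll
```

```bash
python3 -c "
from h import *
s=state();print({k:s[k] for k in('t','eef_pos','ft_force','moment','opening','grip_force')})"
```

```text
{'t': 3.7, 'eef_pos': array([486.96, 274.45,  35.89]), 'ft_force': array([ 0.63, -0.27,  0.91]), 'moment': array([-0.05, -0.09, -0.04]), 'opening': 0.9954898333826456, 'grip_force': 0.0}
```

step_arm([
  {"slide":[0.001,0,0],"roll":0},
  {"slide":[0.001,0,0],"roll":0},
  {"slide":[0.001,0,0],"roll":0},
  {"slide":[0.001,0,0],"roll":0},
  {"slide":[0.001,0,0],"roll":0},
], fingers=0.0)

```text
t: 4.32
eef_pos: [486.8, 276.1, 36.1]
tcp_rot: [3.141, 0.0, 1.67]
ft_force: [-0.1, -0.3, 0.9]
opening: 0.532
grip_force: 0.0
```

```bash
python3 -c "
from h import *
s=state();print({k:s[k] for k in('t','eef_pos','tcp_rot','ft_force','moment','opening','grip_force')})"
```

```text
{'t': 4.325, 'eef_pos': array([486.75, 276.06,  36.12]), 'tcp_rot': array([3.14, 0.  , 1.67]), 'ft_force': array([-0.07, -0.27,  0.94]), 'moment': array([-0.07, -0.07,  0.06]), 'opening': 0.5321289281937761, 'grip_force': 0.0}
```

step_arm([
  {"slide":[0,0,0],"roll":0},
  {"slide":[0,0,0],"roll":0},
  {"slide":[0,0,0],"roll":0},
  {"slide":[0,0,0],"roll":0},
  {"slide":[0,0,0],"roll":0},
])

```text
t: 4.95
eef_pos: [486.8, 276.0, 36.0]
tcp_rot: [3.141, 0.0, 1.67]
ft_force: [0.3, -0.4, 0.2]
opening: 0.201
grip_force: 30.0
```

```bash
python3 -c "
from h import *
s=state();print({k:s[k] for k in('t','eef_pos','tcp_rot','ft_force','moment','opening','grip_force')})"
```

```text
{'t': 4.95, 'eef_pos': array([486.85, 276.05,  36.02]), 'tcp_rot': array([3.14, 0.  , 1.67]), 'ft_force': array([ 0.26, -0.43,  0.24]), 'moment': array([ 0.01, -0.2 ,  0.05]), 'opening': 0.20126595946436537, 'grip_force': 29.987381994724274}
```

step_arm([
  {"slide":[0,0,-0.008],"roll":0},
  {"slide":[0,0,-0.018],"roll":0},
  {"slide":[0,0,-0.03],"roll":0},
  {"slide":[0,0,-0.045],"roll":0},
  {"slide":[0,0,-0.045],"roll":0},
])

```text
t: 5.58
eef_pos: [487.3, 276.3, 82.5]
tcp_rot: [3.139, -0.001, 1.67]
ft_force: [-0.7, 0.2, -4.0]
opening: 0.202
grip_force: 30.0
```

```bash
cat > axis.py <<'E'
from h import *
import pickle,sys
def shaft(c,st,along=(-150,20)):
    "shaft points: cloud near the gripper's -tool-x side; returns line fit"
    M=R.from_euler('xyz',st["tcp_rot"]).as_matrix(); g=st["eef_pos"]-19*M[:,2]
    l=(cloud(c)-g)@M
    m=(np.abs(l[...,1])<20)&(np.abs(l[...,2])<22)&(l[...,0]>-190)&(l[...,0]<-38)&(c["z_map"]>0)
    return l[m]
if __name__=="__main__":
    k=sys.argv[1]; st=state(); print({q:st[q] for q in('t','eef_pos','tcp_rot','ft_force','moment','opening','grip_force')})
    for n in("top","side"):
        c=imaging.read_camera(n); pickle.dump(c,open(f"{n}{k}.pkl","wb"))
        p=shaft(c,st)
        if len(p)<20: print(n,"few",len(p)); continue
        for _ in range(3):
            A=np.polyfit(p[:,0],p[:,1],1);B=np.polyfit(p[:,0],p[:,2],1)
            r=np.hypot(p[:,1]-np.polyval(A,p[:,0]),p[:,2]-np.polyval(B,p[:,0]));p=p[r<np.percentile(r,96)]
        print(n,len(p),"tool-x range",p[:,0].min(),p[:,0].max(),"yaw slope deg",np.degrees(np.arctan(A[0])),"pitch(tip down +)",-np.degrees(np.arctan(B[0])),"tool y@-20,-180",np.polyval(A,[-20,-180]),"tool z",np.polyval(B,[-20,-180]))
        for t in("spindle_tip","near_hole"): print(t,[(np.round(m["uv"],1).tolist(),round(m["confidence"],2)) for m in mark_of(n,t)][:4])
E
python3 axis.py 2
```

```text
{'t': 5.575, 'eef_pos': array([487.3 , 276.3 ,  82.52]), 'tcp_rot': array([ 3.14, -0.  ,  1.67]), 'ft_force': array([-0.67,  0.19, -3.97]), 'moment': array([ 0.22, -0.09, -0.01]), 'opening': 0.2024541961627147, 'grip_force': 29.980887472629547}
top 222 tool-x range -183.43131088620936 -58.973902943610824 yaw slope deg -0.006074291571696897 pitch(tip down +) 1.0669764066776701 tool y@-20,-180 [2.13 2.15] tool z [-5.94 -2.96]
spindle_tip [([176.3, 233.6], 0.95), ([51.2, 265.9], 0.8), ([290.3, 215.6], 0.78), ([299.7, 278.8], 0.41)]
near_hole [([357.1, 198.6], 0.94)]
side 223 tool-x range -189.07004330997856 -38.38712749493588 yaw slope deg -0.48155521875047985 pitch(tip down +) 1.1076997715374652 tool y@-20,-180 [-5.09 -3.74] tool z [-2.82  0.28]
spindle_tip [([280.8, 214.4], 0.85), ([237.0, 263.4], 0.72), ([226.2, 168.6], 0.59), ([158.4, 115.8], 0.59)]
near_hole [([332.4, 257.2], 0.93)]
```

step_arm([
  {"slide":[-0.03,0.008,0],"roll":0.015},
  {"slide":[-0.075,0.02,0],"roll":0.04},
  {"slide":[-0.12,0.034,0],"roll":0.07},
  {"slide":[-0.16,0.045,0],"roll":0.09},
  {"slide":[-0.178,0.0497,0],"roll":0.099},
])

```text
t: 6.5
eef_pos: [554.3, 102.0, 80.6]
tcp_rot: [-3.141, 0.0, 1.569]
ft_force: [0.2, -0.0, -3.7]
opening: 0.207
grip_force: 30.0
```

step_arm([
  {"slide":[0,0,0],"roll":0},
  {"slide":[0,0,0],"roll":0},
])

```text
t: 6.75
eef_pos: [553.3, 104.7, 80.9]
tcp_rot: [-3.141, -0.0, 1.572]
ft_force: [-0.2, 0.0, -4.0]
opening: 0.204
grip_force: 30.0
```

```bash
python3 axis.py 3; python3 - <<'E'
from axis import *
# baseline: spindle on the rest, seen as if gripped where it was gripped
st={"eef_pos":np.array([486.85,276.05,36.0]),"tcp_rot":np.array([np.pi,0,1.67])}
for k in("top0","side1"):
    p=shaft(pickle.load(open(k+".pkl","rb")),st); p=p[np.abs(p[:,2])<14]
    for _ in range(3):
        A=np.polyfit(p[:,0],p[:,1],1);B=np.polyfit(p[:,0],p[:,2],1);r=np.hypot(p[:,1]-np.polyval(A,p[:,0]),p[:,2]-np.polyval(B,p[:,0]));p=p[r<np.percentile(r,96)]
    print(k,len(p),p[:,0].min(),np.degrees(np.arctan(A[0])),"pitch",-np.degrees(np.arctan(B[0])),np.polyval(A,[-20,-180]),np.polyval(B,[-20,-180]))
# plates now, spindle vs plates in same picture
st=state()
for n in("top3","side3"):
    k=pickle.load(open(n+".pkl","rb"));P=cloud(k); M=(P[...,2]>121)&(P[...,2]<131)&(P[...,0]>480)&(P[...,0]<630)
    for y0 in(-107,-217):
        q=P[M&(abs(P[...,1]-y0)<12)]
        A=np.polyfit(q[:,0]-556,q[:,1],1); r=q[:,1]-np.polyval(A,q[:,0]-556); q=q[abs(r)<6]; A=np.polyfit(q[:,0]-556,q[:,1],1)
        print(n,y0,len(q),"slope",np.degrees(np.arctan(A[0])),"y mid",A[1],"x",np.percentile(q[:,0],[0,2,98,100]),"y",np.percentile(q[:,1],[2,98]))
c=pickle.load(open("top3.pkl","rb"));s=pickle.load(open("side3.pkl","rb"))
a=cv2.resize(c["color"][170:240,290:410,::-1],None,fx=6,fy=6,interpolation=2)
cv2.imwrite("pics/e.png",a)
E
```

```text
{'t': 6.75, 'eef_pos': array([553.27, 104.68,  80.86]), 'tcp_rot': array([-3.14, -0.  ,  1.57]), 'ft_force': array([-0.16,  0.01, -3.96]), 'moment': array([ 0.19, -0.12,  0.06]), 'opening': 0.20438077357168305, 'grip_force': 29.981834292411804}
top 171 tool-x range -182.96623665631697 -87.33222285204681 yaw slope deg -0.16991877591065407 pitch(tip down +) 1.2836598871592617 tool y@-20,-180 [1.52 2.  ] tool z [-6.4  -2.81]
spindle_tip [([176.0, 232.4], 0.84), ([50.8, 267.2], 0.76), ([349.6, 197.4], 0.63)]
near_hole [([359.6, 197.7], 0.58)]
side 253 tool-x range -188.30809093942455 -38.03645273483045 yaw slope deg -0.5853783617084847 pitch(tip down +) 1.4005988483201013 tool y@-20,-180 [-3.86 -2.22] tool z [-5.12 -1.21]
spindle_tip [([222.4, 166.6], 0.8), ([240.1, 264.1], 0.76), ([326.9, 250.9], 0.7)]
near_hole [([332.2, 256.4], 0.87)]
top0 305 -183.48581827772955 0.2895473244875387 pitch -0.006075886020809402 [2.54 1.73] [-5.56 -5.58]
side1 288 -189.54215882289702 0.08545825423829051 pitch 0.3827137856002604 [-3.23 -3.47] [-3.57 -2.5 ]
top3 -107 149 slope 0.2181422340978524 y mid -103.29338964826434 x [497.96 500.24 612.61 614.99] y [-108.42  -98.23]
top3 -217 140 slope 0.6431083612599025 y mid -214.4094495476405 x [497.15 499.84 614.12 615.26] y [-220.   -209.16]
side3 -107 159 slope -0.17428047121382373 y mid -108.7572223038345 x [494.08 495.53 611.53 614.07] y [-114.11 -103.4 ]
side3 -217 178 slope -0.6574853799520953 y mid -218.39655608392485 x [493.99 497.14 610.4  614.75] y [-223.58 -213.13]
```

View pics/e.png

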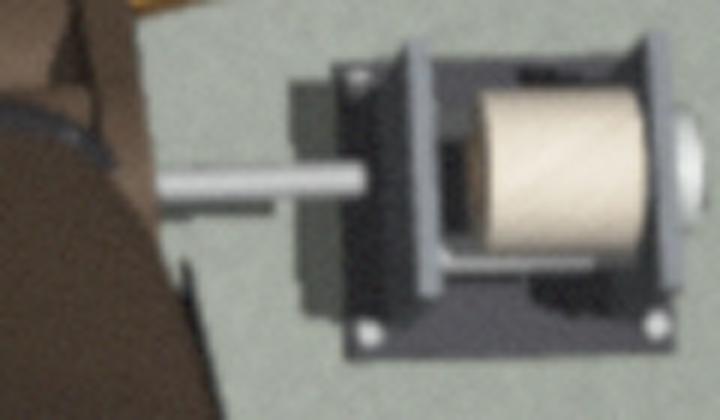

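The picture shows the tip at (365,178), about 20 mm short of the near plate at (420,165) and well lined up sideways. The spindle droops about 1.1° tip-down, so I raise the tip to hole height and approach along that slope.

step_arm([
  {"slide":[0,0.0003,-0.0038],"roll":0},
  {"slide":[0,0.0003,-0.0038],"roll":0},
  {"slide":[-0.006,0.0003,-0.0036],"roll":0},
  {"slide":[-0.012,0.0003,-0.0035],"roll":0},
  {"slide":[-0.016,0.0003,-0.0034],"roll":0},
])

```text
t: 7.68
eef_pos: [554.1, 87.2, 84.4]
tcp_rot: [-3.142, 0.0, 1.57]
ft_force: [-0.4, 0.7, -3.0]
opening: 0.203
grip_force: 30.0
```

step_arm([
  {"slide":[0,0,0],"roll":0},
  {"slide":[-0.001,0,0],"roll":0},
  {"slide":[-0.002,0,0],"roll":0},
])

```text
t: 8.05
eef_pos: [554.1, 85.9, 84.4]
tcp_rot: [-3.142, 0.0, 1.571]
ft_force: [-0.5, -0.1, -3.9]
opening: 0.202
grip_force: 30.0
```

```bash
python3 axis.py 4
```

```text
{'t': 8.05, 'eef_pos': array([554.06,  85.87,  84.41]), 'tcp_rot': array([-3.14,  0.  ,  1.57]), 'ft_force': array([-0.55, -0.11, -3.93]), 'moment': array([ 0.18, -0.13,  0.04]), 'opening': 0.20190074626378973, 'grip_force': 29.98156875371933}
top 207 tool-x range -189.475460685585 -90.46376838295073 yaw slope deg -0.33440151380988026 pitch(tip down +) -1.2596749063534591 tool y@-20,-180 [1.1  2.03] tool z [-1.51 -5.03]
spindle_tip [([175.1, 232.9], 0.83), ([359.5, 199.0], 0.69), ([48.1, 264.8], 0.59)]
near_hole [([356.8, 198.5], 0.91), ([435.2, 170.1], 0.39)]
side 240 tool-x range -177.4299312394658 -39.389048652529375 yaw slope deg -0.10073732654947737 pitch(tip down +) 0.9589347323845334 tool y@-20,-180 [-3.04 -2.76] tool z [-3.96 -1.29]
spindle_tip [([225.7, 165.3], 0.93), ([328.5, 252.7], 0.89), ([237.9, 263.6], 0.67), ([414.6, 332.6], 0.56)]
near_hole [([331.2, 256.7], 0.7)]
```

step_arm([
  {"slide":[-0.001,-0.0002,0],"roll":0},
  {"slide":[-0.002,-0.0002,0],"roll":0},
  {"slide":[-0.002,-0.0002,0],"roll":0},
])

```text
t: 8.72
eef_pos: [553.9, 83.7, 84.4]
tcp_rot: [3.142, 0.0, 1.571]
ft_force: [0.5, -0.7, -3.3]
opening: 0.201
grip_force: 30.0
```

step_arm([
  {"slide":[-0.001,0,0],"roll":0},
  {"slide":[-0.0015,0,0],"roll":0},
  {"slide":[-0.0015,0,0],"roll":0},
])

```text
t: 9.1
eef_pos: [553.9, 82.3, 84.4]
tcp_rot: [-3.142, 0.0, 1.571]
ft_force: [0.4, -0.9, -3.1]
opening: 0.203
grip_force: 30.0
```

step_arm([
  {"slide":[-0.001,0,0],"roll":0},
  {"slide":[-0.0015,0,0],"roll":0},
  {"slide":[-0.0015,0,0],"roll":0},
])

```text
t: 9.48
eef_pos: [553.9, 80.8, 84.4]
tcp_rot: [3.142, 0.0, 1.571]
ft_force: [-0.1, 0.3, -3.3]
opening: 0.202
grip_force: 30.0
```

step_arm([
  {"slide":[-0.001,0,0],"roll":0},
  {"slide":[-0.002,0,0],"roll":0},
  {"slide":[-0.003,0,0.0001],"roll":0},
  {"slide":[-0.003,0,0.0001],"roll":0},
])

```text
t: 9.98
eef_pos: [553.9, 77.7, 84.3]
tcp_rot: [-3.142, 0.0, 1.571]
ft_force: [-0.5, -0.0, -3.0]
opening: 0.203
grip_force: 30.0
```

step_arm([
  {"slide":[-0.0015,0,0],"roll":0},
  {"slide":[-0.003,0,0],"roll":0},
  {"slide":[-0.0045,0,0.0002],"roll":0},
  {"slide":[-0.0045,0,0.0002],"roll":0},
])

```text
t: 10.48
eef_pos: [553.9, 73.2, 84.1]
tcp_rot: [-3.142, 0.0, 1.571]
ft_force: [-0.2, -0.1, -2.7]
opening: 0.205
grip_force: 30.0
```

```bash
python3 axis.py 5
```

```text
{'t': 10.475, 'eef_pos': array([553.87,  73.2 ,  84.08]), 'tcp_rot': array([-3.14,  0.  ,  1.57]), 'ft_force': array([-0.24, -0.15, -2.65]), 'moment': array([ 0.15, -0.1 ,  0.05]), 'opening': 0.20517700117099857, 'grip_force': 29.981561601161957}
top 183 tool-x range -182.2711492245459 -91.88671462943478 yaw slope deg -1.0459741171843586 pitch(tip down +) -5.070080436780751 tool y@-20,-180 [-0.06  2.86] tool z [ 5.19 -9.  ]
spindle_tip [([50.2, 265.2], 0.74), ([363.1, 195.2], 0.72), ([176.9, 234.8], 0.59)]
near_hole [([355.3, 198.3], 0.96)]
side 319 tool-x range -188.38094722927613 -38.21988597415028 yaw slope deg -0.792493618188192 pitch(tip down +) -1.9718966430107132 tool y@-20,-180 [-3.9  -1.69] tool z [-0.34 -5.85]
spindle_tip [([236.6, 266.5], 0.94), ([225.0, 165.2], 0.59), ([333.2, 256.6], 0.53), ([305.3, 193.9], 0.22)]
near_hole [([334.7, 255.3], 0.62)]
```

No force along the push, and the hole floor now carries about 1.2 N, so the tip is inside the near hole. I'll go on along the slope through the roll core.

step_arm([
  {"slide":[-0.005,0,0.0001],"roll":0},
  {"slide":[-0.01,0,0.0002],"roll":0},
  {"slide":[-0.016,0,0.0003],"roll":0},
  {"slide":[-0.022,0,0.0005],"roll":0},
  {"slide":[-0.028,0,0.0006],"roll":0},
])

```text
t: 11.4
eef_pos: [553.9, 44.8, 83.5]
tcp_rot: [-3.142, 0.0, 1.571]
ft_force: [-0.9, -0.5, -2.9]
opening: 0.207
grip_force: 30.0
```

step_arm([
  {"slide":[-0.006,0,0.0001],"roll":0},
  {"slide":[-0.013,0,0.0003],"roll":0},
  {"slide":[-0.02,0,0.0004],"roll":0},
  {"slide":[-0.027,0,0.0005],"roll":0},
  {"slide":[-0.034,0,0.0007],"roll":0},
])

```text
t: 12.02
eef_pos: [553.9, 10.8, 82.8]
tcp_rot: [3.142, 0.0, 1.571]
ft_force: [-0.1, -0.5, -3.7]
opening: 0.204
grip_force: 30.0
```

step_arm([
  {"slide":[-0.007,0,0.0002],"roll":0},
  {"slide":[-0.014,0,0.0004],"roll":0},
  {"slide":[-0.021,0,0.0005],"roll":0},
  {"slide":[-0.028,0,0.0006],"roll":0},
  {"slide":[-0.033,0,0.0007],"roll":0},
])

```text
t: 12.65
eef_pos: [553.9, -22.2, 82.1]
tcp_rot: [3.142, 0.0, 1.571]
ft_force: [-0.2, -0.0, -3.0]
opening: 0.199
grip_force: 30.0
```

```bash
cat > f.py <<'E'
from h import *
s=state();print({k:s[k] for k in('t','eef_pos','ft_force','moment','opening')})
E
python3 f.py; python3 axis.py 6|tail -2; python3 - <<'E'
import sys;sys.path.insert(0,'.')
from h import *
import pickle
c=pickle.load(open("top6.pkl","rb"));s=pickle.load(open("side6.pkl","rb"))
a=cv2.resize(c["color"][165:235,330:420,::-1],(400,311),interpolation=2);b=cv2.resize(s["color"][240:320,310:400,::-1],(400,355),interpolation=2)
cv2.imwrite("pics/f.png",np.hstack([np.vstack([a,np.zeros((44,400,3),np.uint8)]),b]))
E
```

```text
{'t': 12.65, 'eef_pos': array([553.89, -22.16,  82.14]), 'ft_force': array([-0.22, -0.01, -3.02]), 'moment': array([ 0.18, -0.14,  0.  ]), 'opening': 0.1994088423162552}
spindle_tip [([225.5, 168.2], 0.95), ([237.7, 266.6], 0.89)]
near_hole [([332.8, 257.1], 0.87)]
```

View pics/f.png

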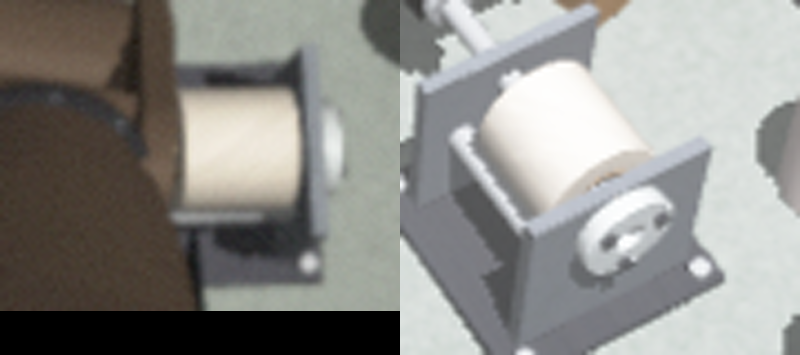

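The shaft runs through the near plate and into the roll, and the flange face is centred at about (627,232). I advance gently to the bearing.

step_arm([
  {"slide":[-0.003,0,0.0001],"roll":0},
  {"slide":[-0.006,0,0.0002],"roll":0},
  {"slide":[-0.009,0,0.0002],"roll":0},
  {"slide":[-0.01,0,0.0003],"roll":0},
  {"slide":[-0.01,0,0.0003],"roll":0},
])

```text
t: 13.58
eef_pos: [553.9, -31.8, 81.8]
tcp_rot: [3.142, 0.0, 1.571]
ft_force: [0.5, -0.0, -3.4]
opening: 0.206
grip_force: 30.0
```

step_arm([
  {"slide":[-0.0005,0,0],"roll":0},
  {"slide":[-0.001,0,0],"roll":0},
  {"slide":[-0.0015,0,0],"roll":0},
  {"slide":[-0.0015,0,0],"roll":0},
])

```text
t: 14.08
eef_pos: [553.9, -33.2, 81.8]
tcp_rot: [3.142, 0.0, 1.571]
ft_force: [1.0, -0.2, -3.8]
opening: 0.203
grip_force: 30.0
```

step_arm([
  {"slide":[-0.0005,0,0],"roll":0},
  {"slide":[-0.001,0,0],"roll":0},
  {"slide":[-0.0015,0,0],"roll":0},
  {"slide":[-0.0015,0,0],"roll":0},
])

```text
t: 14.58
eef_pos: [553.9, -34.7, 81.8]
tcp_rot: [3.142, 0.0, 1.571]
ft_force: [0.3, -0.1, -3.4]
opening: 0.201
grip_force: 30.0
```

step_arm([
  {"slide":[-0.0005,0,0],"roll":0},
  {"slide":[-0.001,0,0],"roll":0},
  {"slide":[-0.001,0,0],"roll":0},
])

```text
t: 14.95
eef_pos: [553.8, -35.5, 81.8]
tcp_rot: [-3.142, -0.0, 1.571]
ft_force: [-0.5, 2.4, -3.5]
opening: 0.2
grip_force: 30.0
```

step_arm([
  {"slide":[-0.0005,0,0],"roll":0},
  {"slide":[-0.001,0,0],"roll":0},
  {"slide":[-0.001,0,0],"roll":0},
])

```text
t: 15.32
eef_pos: [553.7, -35.9, 81.7]
tcp_rot: [-3.141, -0.001, 1.571]
ft_force: [-0.7, 9.1, -3.8]
opening: 0.2
grip_force: 30.0
```

step_arm([
  {"slide":[-0.0005,0,0],"roll":0},
  {"slide":[-0.001,0,0],"roll":0},
  {"slide":[-0.001,0,0],"roll":0},
])

```text
t: 15.7
eef_pos: [553.4, -36.3, 81.6]
tcp_rot: [-3.141, -0.002, 1.571]
ft_force: [-0.1, 12.0, -2.9]
opening: 0.205
grip_force: 30.0
```

Contact came at y = −35.3, exactly where the bearing face was expected, and the force stayed at or below 12 N. I back off and refine the bearing offset by fitting a rendered model to the averaged side pictures.

step_arm([
  {"slide":[0.002,0,0],"roll":0},
  {"slide":[0.0025,0,0],"roll":0},
])

```text
t: 15.95
eef_pos: [554.0, -35.3, 81.9]
tcp_rot: [3.141, 0.0, 1.571]
ft_force: [0.1, 0.1, -2.3]
opening: 0.204
grip_force: 30.0
```

```bash
python3 f.py; cat > synth.py <<'E'
from h import *
import pickle
from scipy.optimize import minimize
cs=[pickle.load(open(f"side{k}.pkl","rb")) for k in(1,3,4,5,6)]
s=cs[0]; I=np.mean([c["color"].astype(float) for c in cs],0); print("noise",np.std([c["color"][285,345].astype(float) for c in cs],0))
U0,V0,N=325,250,75; I=I[V0:V0+N,U0:U0+N]
S=8;Tc=s["camera_from_world"];K=s["intrinsics"]
def pr(p):
    p=np.atleast_2d(p);q=p@Tc[:3,:3].T+Tc[:3,3];return np.c_[K[0,0]*q[:,0]/-q[:,2]+K[0,2]-U0,K[1,1]*-q[:,1]/-q[:,2]+K[1,2]-V0]
def fill(p):
    m=np.zeros((N*S,N*S),np.uint8);cv2.fillConvexPoly(m,np.round(((p+.5)*S-.5)*16).astype(np.int32),1,shift=4);return m
a=np.linspace(0,2*np.pi,90)
def regions(q):
    xs,yf,dx,dz,th=q
    cth,sth=np.cos(th),np.sin(th)
    W=lambda x,y,z:np.stack(np.broadcast_arrays(xs+cth*x-sth*y,yf+sth*x+cth*y,np.asarray(z,float)),-1).reshape(-1,3)
    face=fill(pr(W(np.array([-60,60,60,-60]),0,np.array([5,5,126,126]))))
    top=fill(pr(W(np.array([-60,60,60,-60]),np.array([0,0,10,10]),126)))
    circ=lambda r,y:pr(W(dx+r*np.cos(a),y,100+dz+r*np.sin(a)))
    hull=fill(cv2.convexHull(np.r_[circ(30,0),circ(30,-12)].astype(np.float32))[:,0]); front=fill(circ(30,-12));hole=fill(circ(9,-12))
    L=np.zeros((N*S,N*S),np.uint8);L[face>0]=1;L[top>0]=2;L[hull>0]=3;L[front>0]=4;L[hole>0]=5
    rp=lambda x0,x1,z0,z1:fill(pr(W(np.array([x0,x1,x1,x0]),0,np.array([z0,z0,z1,z1]))))
    return L
xs0,yf0=552.3,-223.4
def roi(xs,yf):
    P=lambda L:fill(pr(np.array(L,float)))
    A=P([[xs-52,yf,45],[xs+72,yf,45],[xs+72,yf,124],[xs-52,yf,124]]);B=P([[xs-52,yf,126],[xs+50,yf,126],[xs+50,yf+6,126],[xs-52,yf+6,126]])
    m=cv2.resize((A|B).astype(np.float32),(N,N),interpolation=cv2.INTER_AREA);return m>.5
def cost(q,Rm,ret=False):
    L=regions(q);C=np.stack([cv2.resize((L==k).astype(np.float32),(N,N),interpolation=cv2.INTER_AREA) for k in range(6)],-1)
    C=cv2.GaussianBlur(C,(0,0),.5)
    A=C[Rm];Y=I[Rm];w=np.ones(len(A))
    for _ in range(6):
        X=np.linalg.lstsq(A*w[:,None],Y*w[:,None],rcond=None)[0];r=np.linalg.norm(A@X-Y,axis=1);w=1/np.sqrt(np.maximum(r/12,1))
    c=np.sum(np.where(r<12,r*r/2,12*(r-6)))
    return (c,X.round(0),r) if ret else c
if __name__=="__main__":
    Rm=roi(xs0,yf0);print("roi px",Rm.sum())
    for st in((0,-4),(3,-3),(-3,-3),(0,4),(4,2),(-4,-1)):
        q0=np.array([xs0,yf0,*st,0.]);sim=np.vstack([q0]+[q0+d for d in np.diag([2,2,2.5,2.5,.02])])
        o=minimize(cost,q0,args=(Rm,),method="Nelder-Mead",options=dict(initial_simplex=sim,xatol=.03,fatol=2,maxiter=250))
        print(st,o.fun.round(1),o.x,"r",np.hypot(o.x[2],o.x[3]).round(2))
    print(cost(o.x,Rm,True)[1].tolist())
E
python3 synth.py
```

```text
{'t': 15.95, 'eef_pos': array([553.96, -35.29,  81.86]), 'ft_force': array([ 0.09,  0.07, -2.34]), 'moment': array([ 0.2 , -0.12, -0.  ]), 'opening': 0.20430773741187327}
noise [10.98 10.33 10.33]
roi px 744
(0, -4) 108373.1 [ 553.62 -222.79   -0.1    -6.98    0.  ] r 6.98
(3, -3) 107946.9 [ 553.8  -222.69   -0.15   -7.25    0.  ] r 7.25
(-3, -3) 108537.6 [ 553.31 -222.65    0.42   -7.38   -0.  ] r 7.39
(0, 4) 109452.1 [ 553.5  -223.01   -0.34   -6.65    0.01] r 6.66
(4, 2) 108213.2 [ 553.76 -222.57    0.36   -7.3     0.  ] r 7.31
(-4, -1) 108075.2 [ 553.98 -222.55    0.13   -7.17    0.01] r 7.17
[[205.0, 211.0, 207.0], [122.0, 125.0, 130.0], [179.0, 184.0, 193.0], [238.0, 241.0, 242.0], [171.0, 174.0, 177.0], [240.0, 242.0, 244.0]]
```

The fit says the bearing sits almost straight down (dx ≈ 0, so about 5 mm below the line). Raising the handle will bring the shaft against the top of the near hole. That tells me the true pitch and lets me tilt the tip down by a known amount.

step_arm([
  {"slide":[0.0012,0,0],"roll":0},
  {"slide":[0.0012,0,-0.0008],"roll":0},
  {"slide":[0.0012,0,-0.0008],"roll":0},
])

```text
t: 16.32
eef_pos: [554.0, -34.1, 82.7]
tcp_rot: [3.141, 0.0, 1.571]
ft_force: [0.2, 0.3, -3.1]
opening: 0.202
grip_force: 30.0
```

step_arm([
  {"slide":[0,0,-0.0008],"roll":0},
  {"slide":[0,0,-0.0008],"roll":0},
])

```text
t: 16.58
eef_pos: [553.9, -34.0, 83.5]
tcp_rot: [3.141, 0.0, 1.571]
ft_force: [0.5, -0.7, -3.1]
opening: 0.206
grip_force: 30.0
```

step_arm([
  {"slide":[0,0,-0.0008],"roll":0},
  {"slide":[0,0,-0.0008],"roll":0},
])

```text
t: 16.82
eef_pos: [553.8, -33.9, 84.2]
tcp_rot: [-3.141, 0.0, 1.571]
ft_force: [0.7, -0.9, -5.1]
opening: 0.205
grip_force: 30.0
```

step_arm([
  {"slide":[0,0,-0.0008],"roll":0},
  {"slide":[0,0,-0.0008],"roll":0},
])

```text
t: 17.08
eef_pos: [553.9, -34.0, 85.0]
tcp_rot: [3.141, 0.0, 1.571]
ft_force: [0.8, -0.2, -3.8]
opening: 0.206
grip_force: 30.0
```

step_arm([
  {"slide":[0,0,-0.0006],"roll":0},
  {"slide":[0,0,-0.0012],"roll":0},
  {"slide":[0,0,-0.0012],"roll":0},
])

```text
t: 17.45
eef_pos: [553.9, -34.0, 86.3]
tcp_rot: [3.141, 0.0, 1.571]
ft_force: [0.1, -0.2, -4.7]
opening: 0.205
grip_force: 30.0
```

step_arm([
  {"slide":[-0.0008,0,0],"roll":0},
  {"slide":[-0.0014,0,0],"roll":0},
  {"slide":[-0.002,0,0],"roll":0},
  {"slide":[-0.002,0,0],"roll":0},
])

```text
t: 17.95
eef_pos: [553.9, -36.0, 86.2]
tcp_rot: [3.142, 0.0, 1.571]
ft_force: [0.0, 1.1, -4.9]
opening: 0.203
grip_force: 30.0
```

step_arm([
  {"slide":[-0.0005,0,0],"roll":0},
  {"slide":[-0.001,0,0],"roll":0},
  {"slide":[-0.001,0,0],"roll":0},
])

```text
t: 18.32
eef_pos: [553.9, -37.0, 86.2]
tcp_rot: [3.142, 0.0, 1.571]
ft_force: [0.7, 1.1, -4.2]
opening: 0.206
grip_force: 30.0
```

```bash
python3 f.py
```

```text
{'t': 18.325, 'eef_pos': array([553.91, -37.03,  86.24]), 'ft_force': array([ 0.72,  1.09, -4.19]), 'moment': array([ 0.39, -0.25,  0.07]), 'opening': 0.20639413599013096}
```

step_arm([
  {"slide":[-0.0006,0,0.0],"roll":0},
  {"slide":[-0.0012,0,0.0001],"roll":0},
  {"slide":[-0.0018,0,0.0002],"roll":0},
  {"slide":[-0.0018,0,0.0002],"roll":0},
])

```text
t: 18.82
eef_pos: [553.9, -38.9, 86.0]
tcp_rot: [-3.142, 0.0, 1.571]
ft_force: [0.9, -0.1, -5.0]
opening: 0.203
grip_force: 30.0
```

step_arm([
  {"slide":[-0.0007,0,0.0001],"roll":0},
  {"slide":[-0.0014,0,0.0002],"roll":0},
  {"slide":[-0.002,0,0.0002],"roll":0},
  {"slide":[-0.002,0,0.0002],"roll":0},
])

```text
t: 19.32
eef_pos: [553.9, -40.9, 85.8]
tcp_rot: [3.142, 0.0, 1.571]
ft_force: [1.1, 0.2, -4.9]
opening: 0.2
grip_force: 30.0
```

The tip is about 5 mm into the bearing with no axial force. I keep pushing gently while lowering the handle to follow the slant.

step_arm([
  {"slide":[-0.001,0,0.0001],"roll":0},
  {"slide":[-0.002,0,0.0002],"roll":0},
  {"slide":[-0.003,0,0.0003],"roll":0},
  {"slide":[-0.004,0,0.0005],"roll":0},
  {"slide":[-0.004,0,0.0005],"roll":0},
])

```text
t: 19.95
eef_pos: [553.9, -44.9, 85.3]
tcp_rot: [3.142, 0.0, 1.571]
ft_force: [-0.1, -0.7, -3.6]
opening: 0.205
grip_force: 30.0
```

step_arm([
  {"slide":[-0.0015,0,0.0002],"roll":0},
  {"slide":[-0.003,0,0.0003],"roll":0},
  {"slide":[-0.0045,0,0.0005],"roll":0},
  {"slide":[-0.006,0,0.0007],"roll":0},
  {"slide":[-0.006,0,0.0007],"roll":0},
])

```text
t: 20.58
eef_pos: [553.9, -50.9, 84.6]
tcp_rot: [-3.142, 0.0, 1.571]
ft_force: [0.6, -0.5, -3.6]
opening: 0.206
grip_force: 30.0
```

step_arm([
  {"slide":[-0.002,0,0.0002],"roll":0},
  {"slide":[-0.004,0,0.0004],"roll":0},
  {"slide":[-0.006,0,0.0006],"roll":0},
  {"slide":[-0.008,0,0.0008],"roll":0},
  {"slide":[-0.01,0,0.001],"roll":0},
])

```text
t: 21.2
eef_pos: [553.9, -60.9, 83.6]
tcp_rot: [-3.142, 0.0, 1.571]
ft_force: [-0.1, -0.0, -3.1]
opening: 0.203
grip_force: 30.0
```

step_arm([
  {"slide":[-0.002,0,0.0002],"roll":0},
  {"slide":[-0.004,0,0.0004],"roll":0},
  {"slide":[-0.006,0,0.0006],"roll":0},
  {"slide":[-0.0075,0,0.0008],"roll":0},
  {"slide":[-0.0085,0,0.0009],"roll":0},
])

```text
t: 21.82
eef_pos: [553.9, -69.4, 82.7]
tcp_rot: [3.142, 0.0, 1.571]
ft_force: [-0.5, 0.8, -3.6]
opening: 0.205
grip_force: 30.0
```

step_arm([
  {"slide":[-0.0008,0,0.0001],"roll":0},
  {"slide":[-0.0016,0,0.0002],"roll":0},
  {"slide":[-0.0024,0,0.0002],"roll":0},
  {"slide":[-0.0024,0,0.0002],"roll":0},
])

```text
t: 22.32
eef_pos: [553.9, -71.7, 82.5]
tcp_rot: [-3.142, 0.0, 1.571]
ft_force: [0.5, 0.1, -2.5]
opening: 0.205
grip_force: 30.0
```

step_arm([
  {"slide":[-0.0008,0,0.0001],"roll":0},
  {"slide":[-0.0015,0,0.0001],"roll":0},
  {"slide":[-0.0015,0,0.0001],"roll":0},
])

```text
t: 22.7
eef_pos: [553.9, -73.2, 82.4]
tcp_rot: [3.142, 0.0, 1.571]
ft_force: [-0.4, -0.2, -3.6]
opening: 0.203
grip_force: 30.0
```

step_arm([
  {"slide":[-0.0005,0,0.0],"roll":0},
  {"slide":[-0.001,0,0.0001],"roll":0},
  {"slide":[-0.001,0,0.0001],"roll":0},
])

```text
t: 23.08
eef_pos: [553.9, -74.2, 82.3]
tcp_rot: [-3.142, 0.0, 1.571]
ft_force: [-0.7, -0.4, -3.0]
opening: 0.204
grip_force: 30.0
```

step_arm([
  {"slide":[-0.0005,0,0.0],"roll":0},
  {"slide":[-0.001,0,0.0],"roll":0},
  {"slide":[-0.001,0,0.0],"roll":0},
])

```text
t: 23.45
eef_pos: [553.9, -75.0, 82.3]
tcp_rot: [-3.141, -0.0, 1.571]
ft_force: [0.7, 2.0, -3.4]
opening: 0.202
grip_force: 30.0
```

Contact is beginning at y = −75.0, as expected for the collar. I press a little more to seat it.

step_arm([
  {"slide":[-0.0005,0,0.0],"roll":0},
  {"slide":[-0.001,0,0.0],"roll":0},
  {"slide":[-0.001,0,0.0],"roll":0},
])

```text
t: 23.82
eef_pos: [553.8, -75.2, 82.2]
tcp_rot: [-3.141, -0.001, 1.571]
ft_force: [2.0, 10.4, -4.3]
opening: 0.205
grip_force: 30.0
```

step_arm([
  {"slide":[-0.0004,0,0.0],"roll":0},
  {"slide":[-0.0008,0,0.0],"roll":0},
  {"slide":[-0.0008,0,0.0],"roll":0},
])

```text
t: 24.2
eef_pos: [553.8, -75.3, 82.1]
tcp_rot: [-3.141, -0.002, 1.571]
ft_force: [3.2, 15.0, -4.5]
opening: 0.204
grip_force: 30.0
```

```bash
python3 f.py
```

```text
{'t': 24.2, 'eef_pos': array([553.8 , -75.33,  82.1 ]), 'ft_force': array([ 3.17, 15.  , -4.5 ]), 'moment': array([ 2.48, -0.57, -0.03]), 'opening': 0.20387689491591487}
```

step_arm([
  {"slide":[0.0007,0,-0.0002],"roll":0},
  {"slide":[0.0009,0,-0.0002],"roll":0},
])

```text
t: 24.45
eef_pos: [553.8, -75.1, 82.3]
tcp_rot: [-3.141, -0.001, 1.571]
ft_force: [1.5, 7.2, -5.1]
opening: 0.204
grip_force: 30.0
```

step_arm([
  {"slide":[0,0,0],"roll":0},
  {"slide":[0,0,0],"roll":0},
  {"slide":[0,0,0],"roll":0},
  {"slide":[0,0,0],"roll":0},
  {"slide":[0,0,0],"roll":0},
], fingers=0.6)

```text
t: 25.08
eef_pos: [553.9, -76.2, 82.6]
tcp_rot: [3.141, 0.0, 1.571]
ft_force: [0.3, -0.5, 1.0]
opening: 0.592
grip_force: 0.0
```

```bash
python3 f.py
```

```text
{'t': 25.075, 'eef_pos': array([553.91, -76.17,  82.59]), 'ft_force': array([ 0.31, -0.48,  1.01]), 'moment': array([-0.02, -0.11,  0.03]), 'opening': 0.5919022613306074}
```

Released cleanly. I lift straight up, back away and look.

step_arm([
  {"slide":[0.002,0,-0.02],"roll":0},
  {"slide":[0.002,0,-0.05],"roll":0},
  {"slide":[0.002,0,-0.09],"roll":0},
  {"slide":[0.01,0,-0.13],"roll":0},
  {"slide":[0.05,0,-0.14],"roll":0},
])

```text
t: 25.7
eef_pos: [554.8, -26.9, 225.1]
tcp_rot: [3.138, 0.001, 1.568]
ft_force: [0.4, -0.3, 0.3]
opening: 0.6
grip_force: 0.0
```

step_arm([
  {"slide":[0.05,0,0],"roll":0},
  {"slide":[0.1,0,0],"roll":0},
  {"slide":[0.15,0,0],"roll":0},
  {"slide":[0.2,0,0],"roll":0},
  {"slide":[0.25,0,0],"roll":0},
])

```text
t: 26.32
eef_pos: [553.7, 225.6, 222.6]
tcp_rot: [3.141, 0.0, 1.571]
ft_force: [1.0, -0.5, 0.8]
opening: 0.599
grip_force: 0.0
```

```bash
python3 f.py; python3 - <<'E'
from h import *
import pickle
out=[]
for n,(u,v) in(("top",(320,165)),("side",(300,235))):
    c=imaging.read_camera(n); pickle.dump(c,open(n+"9.pkl","wb"))
    out.append(cv2.resize(c["color"][v:v+90,u:u+100,::-1],(400,360),interpolation=2))
    P=cloud(c);q=P[(abs(P[...,0]-554)<18)&(P[...,2]>80)&(P[...,2]<122)]
    for y0,y1,w in((-98,-20,"handle side"),(-285,-225,"tip side")):
        k=q[(q[:,1]>y0)&(q[:,1]<y1)]; print(n,w,len(k),k[:,1].min().round(1) if len(k) else "",k[:,1].max().round(1) if len(k) else "")
    M=(P[...,2]>121)&(P[...,2]<131)&(abs(P[...,0]-555)<62)
    print("near plate y",np.percentile(P[M&(abs(P[...,1]+107)<12)][:,1],[2,98]))
cv2.imwrite("pics/g.png",np.hstack(out))
E
```

```text
{'t': 26.325, 'eef_pos': array([553.68, 225.57, 222.61]), 'ft_force': array([ 1.  , -0.52,  0.85]), 'moment': array([ 0.02, -0.13, -0.07]), 'opening': 0.5993916402536684}
top handle side 175 -97.2 -35.1
top tip side 59 -258.1 -225.8
near plate y [-108.34  -98.35]
side handle side 128 -94.3 -40.1
side tip side 182 -264.0 -225.2
near plate y [-114.45 -102.44]
```

View pics/g.png

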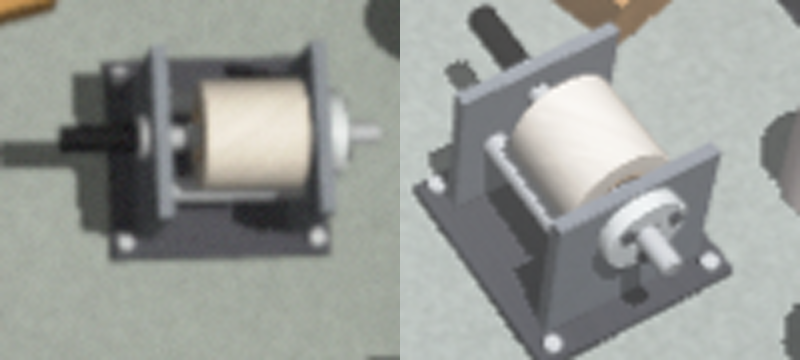

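The picture shows the collar against the near plate at (140,137), the roll in its place, and the shaft standing out of the bearing with its tip at (665,258). In the top view's depth, the handle end lies 63.2 mm outside the plate face and the tip 159.8 mm beyond it. Fully home would be 63 and 160 mm.

```bash
python3 -c "
from cell import env; print(env.job_done())"
```

```text
the job is handed in; nothing more can be done
None
```

The spindle is threaded through the near plate, the roll core and the far bearing, its collar measured home against the near plate to within about 0.3 mm. It has been let go, the roll is still in its place, and the job was handed in at about 26 s with no wrist force above 15 N seen.

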